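# Balance the shaker

### The arm

A 6-joint arm with a two-finger parallel gripper is mounted at the origin on a cart in front of the work surface, level with it; the furniture and walls round the work are solid. World frame = base frame: x ahead of the robot, y to its left, z up, the work surface at z = 0. Lengths are in m, angles in degrees, forces in N, time in s.
With the tool pointing down it reaches from about 0.375 to 0.75 m from the base axis. Payload 9 kg.
Tool frame: the origin (TCP) lies where the fingers leave the gripper's body, on its centre line; the fingertips stand 73 mm ahead of it and the grasp point (between the pads) lies 54 mm ahead of it (robot.tip_reach is the distance from the TCP to the fingertips, in m); z points along the fingers, y is the line along which they close (so a half turn about z gives the same grasp; the last joint's range is limited). The gripper opens to 85 mm and grips with 20 to 120 N. Pads are 22 mm wide; open, the fingers measure 114 mm over their backs; the gripper's body (76 mm by 85 mm) begins 54 mm behind the grasp point. The pads swing forward as they close: fully open they stand 13 mm farther back than shut.
Start: joints at [64.761, 5.964, 5.575, 89.605, 0, 77.527], TCP at [0.133, 0.585, 0.304] pointing down, gripper open.
Joint ranges: [-171.21, 171.21], [-48.23, 106.86], [-62.78, 66.21], [-105.2, 120.99], [-86.42, 89.51], [-180, 180]. Speed limits (degrees/s): [127.2, 127.2, 147.25, 180, 180, 180].

### API

Orientations are given as [roll, pitch, yaw] about the fixed x, y, z axes, in that order (R = Rz(yaw) Ry(pitch) Rx(roll)).
In Python, from plant import robot gives the robot as it stands. Calls block until the motion is done:
- robot.move_pose(position, orientation): joint-space move of the TCP to a pose.
- robot.line_to(position, vel=0.15, rotation=None, guard=None): straight line of the TCP; rotation=None keeps the orientation; vel is the mean speed in m/s. With guard (N) it stops when the force on the tool has changed by that much, and returns True; else False.
- robot.goto_joints(angles): joint-space move.
- robot.set_gripper(opening): finger opening in m; the grip force is fixed at half the most; returns when the fingers have stopped.
- robot.pause(seconds).
- robot.ik(position, orientation): joint angles nearest the present ones, or None.
- robot.observe(): the state.
- robot.grab_frame(name): name is "side" or "top"; returns the picture (384x512x3 uint8, blue, green, red); there is no depth.
- robot.get_calibration(name): a dict with "vertical_fov" (degrees; the focal length in pixels is half the picture's height over the tangent of half this angle, whatever the lens; pixels are square), "cx", "cy" (the principal point, pixels), "rvec" (rotation vector, rad) and "tvec" (3), from world to camera coordinates, as OpenCV has them. Camera axes: x right, y down, z forward; pixel columns grow to the right and rows downward; lengths in m; the calibration is good to about 2 mm. A picture is of the moment at which its call begins. get_calibration takes no time and is no camera call.
A pose or a line that the arm cannot do raises robot.IKError and nothing moves.
- robot.job_done(): hands the job in; it is judged then, once.
The state is a dict: "time": time; "q": joint angles; "qvel": joint speeds; "joint_torque": joint torques, N m; "tool_pos": TCP position; "tcp_rot": TCP orientation; "ft_force": force on the tool from outside, world axes, zero at the start; "torque": the same for the moment, N m; "gripper_width": finger opening in m; "gripper_force": force on a finger pad.
Only numpy, scipy, OpenCV 4.12 (cv2) and the standard library are available. Lean on these libraries where they do the work, as an engineer would, in place of code of your own. Each camera call takes 0.05 s, during which the arm holds its last target. There are 200 camera calls.

### The job

The small orbital shaker must run balanced, and one vial already stands in one of its four wells. Take the matching vial from the worktop and stand it upright in the well diagonally opposite, setting it down rather than dropping it. Leave the first vial standing in its well.

Things in the scene. Friction and masses are not known exactly. Their poses are not given: they have to be found in the camera images.
- shaker: Low fixed square shaker: white housing 176 x 176 mm, grey deck (top 34 mm above the worktop) with four round wells in a 2 x 2 square, 76 mm apart (107 mm on the diagonal). A well is a white ring 14 mm high (rim 48 mm above the worktop), 62 mm inner, 68 mm outer diameter, its floor the deck. Origin: centre of the underside; z up; x, y along the sides; black knob on the -x face.
- well_1 (a point): Centre of the floor of the well at x -38, y +38 mm of the shaker. Diagonally across from it lies well_3.
- well_2 (a point): Centre of the floor of the well at x +38, y +38 mm of the shaker. Diagonally across from it lies well_4.
- well_3 (a point): Centre of the floor of the well at x +38, y -38 mm of the shaker. Diagonally across from it lies well_1.
- well_4 (a point): Centre of the floor of the well at x -38, y -38 mm of the shaker. Diagonally across from it lies well_2.
- vial_loaded: The vial that stands in one of the four wells at the start; same kind and size as vial_bench. (A tall analyser, solid up to about 0.5 m, stands ahead of the robot to the right, beyond the shaker's right: from a start on that side, draw the arm in to about 0.37 m from the base axis before swinging left.) Origin: centre of its underside, z up along it.
- vial_bench: The vial to be placed, standing on the worktop left of the shaker: round, white, rigid, about 60 g, 108 mm tall, wall 38 mm in diameter, orange screw cap 40 mm in diameter from 92 mm up. (The wider, lower cup with a similar cap is a bystander, as are the other containers.) Origin: centre of its underside, z up along it. Grip across any diameter of the wall.
There are look-alikes about, which are no part of the job. Leave any pink look-alike of the vial_bench alone.

How it is judged:
By the outcome, as a careful person would: the job done as asked, in the order asked, and still so for the second after the job is handed in, with the robot touching nothing.
It also fails if it takes over 40 s, if anything falls off the work surface, if the arm or the gripper's body presses on something with over 40 N, if the wrist force passes 120 N, or if a joint passes its speed limit or range.

## Working session

There is one attempt and no reset: what is moved stays moved. The work goes in short steps, each a Python script; the robot and the scene stay as the last script left them, time stands still between calls to the robot, and variables do not carry over. Pictures are saved under pics/ and viewed, at most 10 in all, crops included, and the job is handed in when it is done.

```bash
mkdir -p pics; python3 - <<'E'
from plant import robot
import cv2
for n in("side","top"):
    cv2.imwrite(f"pics/{n}0.png",robot.grab_frame(n)); c=robot.get_calibration(n); print(n,c, -cv2.Rodrigues(c["rvec"])[0].T@c["tvec"] if hasattr(c["tvec"],"shape") else "")
E
```

```text
side {'vertical_fov': 42.368329970430295, 'cx': 254.83086066346362, 'cy': 189.40928050686753, 'rvec': array([ 2.29683467,  1.3669926 , -0.35905601]), 'tvec': array([-0.45904951, -0.37432028,  1.23933021])} [ 1.04282688 -0.04651468  0.89282135]
top {'vertical_fov': 44.70549572425202, 'cx': 252.37059408373895, 'cy': 190.1014569918101, 'rvec': array([ 2.14358934, -2.14190078,  0.17076573]), 'tvec': array([0.16944398, 0.61510761, 1.00899925])} [0.45202489 0.17428235 1.0910762 ]
```

View pics/side0.png

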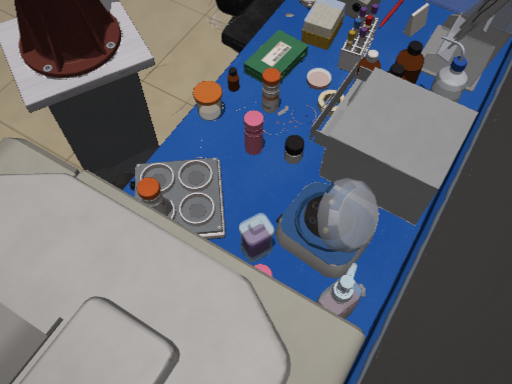

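View pics/top0.png

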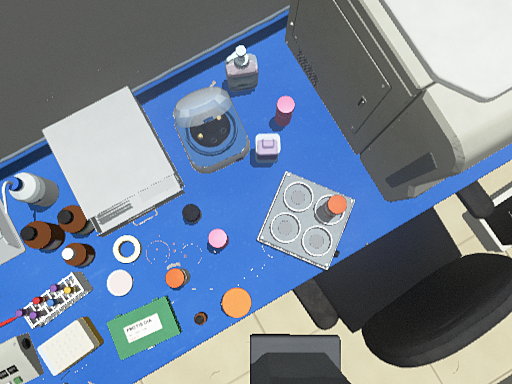

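The two views match. The vial to move has its cap at top (175,278) / side (271,75), and the wide cup is at top (236,303). The loaded vial has its cap at top (337,206). The free wells are near top (298,195), (285,227) and (316,240), so the target diagonally opposite is (285,227).

```bash
cat > h.py <<'E'
import cv2, numpy as np
from plant import robot
def cam(n):
    c=robot.get_calibration(n); f=192/np.tan(np.radians(c["vertical_fov"]/2))
    R=cv2.Rodrigues(c["rvec"])[0]; K=np.array([[f,0,c["cx"]],[0,f,c["cy"]],[0,0,1]])
    return K,R,np.asarray(c["tvec"]).ravel()
def onplane(n,uv,z):
    K,R,t=cam(n); o=-R.T@t; d=R.T@np.linalg.inv(K)@[uv[0],uv[1],1]
    return o+d*(z-o[2])/d[2]
def proj(n,p):
    K,R,t=cam(n); q=K@(R@np.asarray(p)+t); return q[:2]/q[2]
def orange(img,near,r=25):
    h=cv2.cvtColor(img,cv2.COLOR_BGR2HSV); m=cv2.inRange(h,(3,140,90),(16,255,255))
    _,_,s,c=cv2.connectedComponentsWithStats(m)
    return [(s[i].tolist(),c[i].round(1).tolist()) for i in range(1,len(s)) if s[i][4]>30 and np.hypot(*(c[i]-near))<r]
E
python3 - <<'E'
from h import *
T=cv2.imread("pics/top0.png");S=cv2.imread("pics/side0.png")
for n,I,p in(("top",T,(175,278)),("top",T,(337,206)),("side",S,(271,75)),("side",S,(148,190))):
    for s,c in orange(I,np.array(p)): print(n,s,c,onplane(n,c,.104).round(4))
g=cv2.resize(cv2.cvtColor(T,cv2.COLOR_BGR2GRAY)[165:275,250:360],None,fx=4,fy=4,interpolation=cv2.INTER_CUBIC)
C=cv2.HoughCircles(g,cv2.HOUGH_GRADIENT_ALT,1.5,60,param1=200,param2=.6,minRadius=45,maxRadius=80)
for x,y,r in C[0]:
    uv=((x+.5)/4-.5+250,(y+.5)/4-.5+165); print(np.round(uv,1),r/4,onplane("top",uv,.048).round(4))
h=cv2.hconcat([cv2.resize(T[165:275,250:360],(400,400)),cv2.resize(S[145:255,125:235],(400,400))]);cv2.imwrite("pics/c.png",h)
E
```

```text
top [165, 269, 19, 19, 278] [174.5, 277.7] [0.4218 0.3318 0.104 ]
top [328, 195, 19, 19, 256] [336.9, 204.1] [ 0.5761 -0.01    0.104 ]
side [262, 68, 19, 14, 211] [271.2, 74.7] [0.4207 0.3329 0.104 ]
side [137, 177, 23, 20, 345] [147.8, 186.8] [ 0.5506 -0.0007  0.104 ]
[297.2 198.4] 14.191518 [0.5961 0.0687 0.048 ]
[283.8 227.6] 13.799889 [0.5301 0.0998 0.048 ]
[317.5 240.4] 14.000114 [0.5018 0.025  0.048 ]
[317.5 240.4] 16.332855 [0.5018 0.025  0.048 ]
[329.5 209.2] 15.714645 [ 0.5715 -0.0035  0.048 ]
[329.5 209.2] 13.310568 [ 0.5715 -0.0035  0.048 ]
[283.8 227.6] 16.225388 [0.5301 0.0998 0.048 ]
```

View pics/c.png

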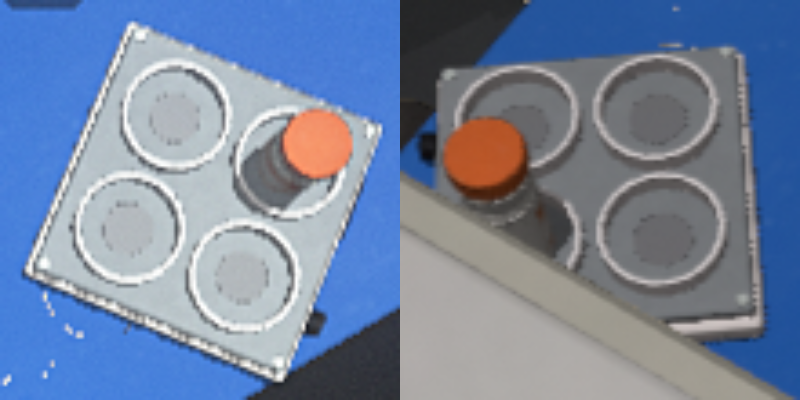

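```bash
python3 - <<'E'
from h import *
o=robot.observe(); print(o["time"],o["tcp_rot"])
P=[.4213,.332]; W=[.530,.0975]
for y in(135,-45):
    print(y,robot.ik(P+[.119],[180,0,y]))
    print(y,robot.ik(W+[.155],[180,0,y]))
yaw=min((135,-45),key=lambda y:abs(np.asarray(robot.ik(P+[.119],[180,0,y]))[5]-o["q"][5]))
print(yaw)
robot.move_pose(P+[.25],[180,0,yaw]); robot.set_gripper(.07)
hit=robot.line_to(P+[.120],vel=.12,guard=8); o=robot.observe(); print(hit,o["tool_pos"],o["time"])
if not hit:
    robot.set_gripper(0.0); o=robot.observe(); print(o["gripper_width"],o["gripper_force"],o["ft_force"])
    robot.line_to(P+[.29],vel=.15); o=robot.observe(); print(o["gripper_width"],o["ft_force"],o["time"],o["tool_pos"])
a=robot.grab_frame("side");b=robot.grab_frame("top")
cv2.imwrite("pics/lift.png",cv2.resize(a,(800,600)))
E
```

```text
0.1 [-1.79931766e+02 -1.30780134e-02  1.67234666e+02]
135 [ 24.25761157  -2.13060175 -22.04963678  70.08096497   0.
  69.25761157]
135 [ -3.49190857  -3.14802797 -19.20030857  73.9477194    0.
  41.50809143]
-45 [  24.25761157   -2.13060175  -22.04963678   70.08096497    0.
 -110.74238843]
-45 [  -3.49190857   -3.14802797  -19.20030857   73.9477194     0.
 -138.49190857]
135
False [0.42182726 0.33221192 0.12090871] 3.0833
0.036717965704241316 58.49201202392578 [-0.25533486  0.9965943   5.07237508]
0.03666400627244109 [-0.2256308  -0.0772274  -1.18964823] 4.7583 [0.42094651 0.33184073 0.28885981]
```

View pics/lift.png

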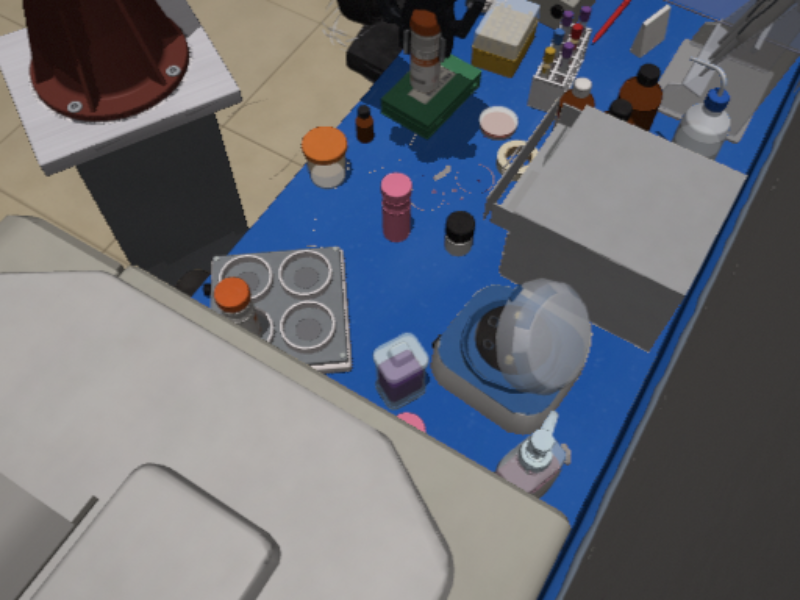

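The vial is in the gripper, upright at (425,60), and nothing else has been disturbed. Next I'll carry it over the free well and lower it under guard.

```bash
python3 - <<'E'
from h import *
W=[.530,.0975]
robot.line_to(W+[.29],vel=.15)
robot.line_to(W+[.175],vel=.12,guard=15)
o=robot.observe(); print(o["tool_pos"],o["gripper_width"],o["time"],o["ft_force"])
hit=robot.line_to(W+[.150],vel=.02,guard=3)
o=robot.observe(); print(hit,o["tool_pos"],o["time"],o["ft_force"])
a=robot.grab_frame("side");b=robot.grab_frame("top")
cv2.imwrite("pics/low.png",cv2.hconcat([cv2.resize(b[150:290,230:370],(400,400)),cv2.resize(a[120:260,100:240],(400,400))]))
E
```

```text
[0.53047185 0.09749718 0.17591624] 0.03668413990827484 7.8417 [ 0.82630997 -0.07339439 -0.27144072]
True [0.5299479  0.09748329 0.15470257] 8.7833 [-0.82660553 -1.05691912  5.5527866 ]
```

View pics/low.png

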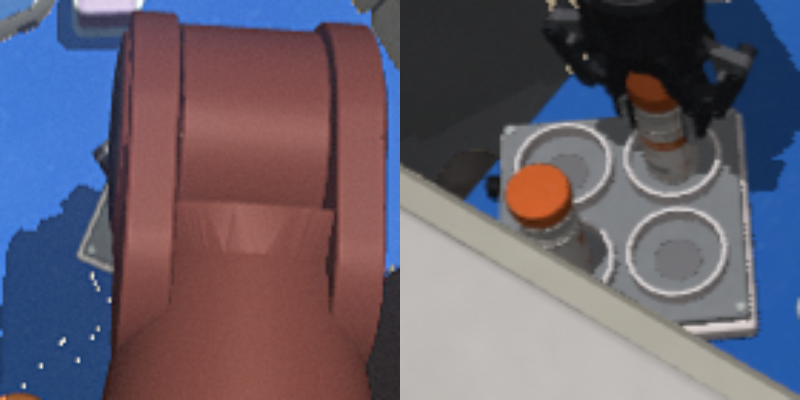

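The side half shows the vial's base inside the ring at (670,155), diagonally across from the loaded vial. Contact came at the expected deck height, so I can release.

```bash
python3 - <<'E'
from h import *
W=[.530,.0975]
robot.set_gripper(.06); robot.pause(.2)
robot.line_to(W+[.30],vel=.1)
robot.move_pose([.40,.25,.32],[180,0,135])
robot.pause(.5)
o=robot.observe(); print(o["time"],o["tool_pos"],o["ft_force"])
a=robot.grab_frame("side");b=robot.grab_frame("top")
cv2.imwrite("pics/end.png",cv2.hconcat([cv2.resize(b[150:290,230:370],(400,400)),cv2.resize(a[120:260,100:240],(400,400))]))
E
```

```text
12.3667 [0.40017729 0.24980374 0.31992823] [0.17395524 0.80114879 0.13938073]
```

View pics/end.png

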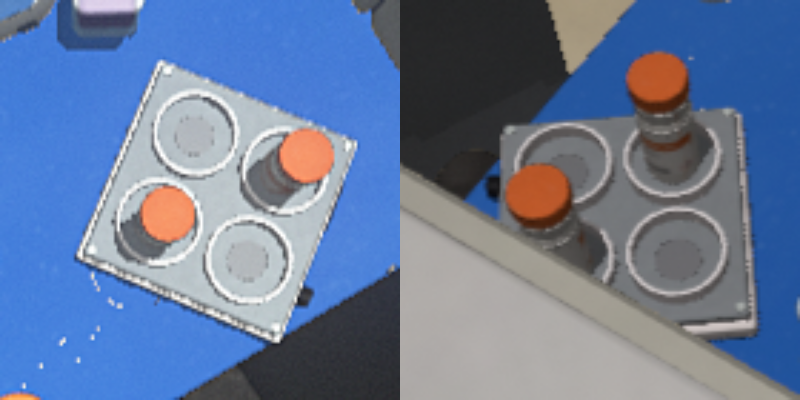

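Both vials stand upright in diagonally opposite wells (caps at (168,213) and (306,157) in the top half), and the arm is clear of them.

```bash
python3 -c "
from plant import robot
print(robot.job_done())"
```

```text
the job is handed in; nothing more can be done
None
```

The matching vial was set down upright in the well diagonally opposite the first vial, which still stands in its own well; the job was handed in at about 12.5 s, and no verdict came back.

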